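Sort drive cartridges by weight into the docks

TASK

Take each of the two sealed drive cartridges out of the black rack, lift it just clear of the rim (a few centimetres at most) and hold it still there for a second to feel its weight: above 450 g there is a drive inside and it goes into the blue dock, below that it is an empty shell and goes into the yellow dock (within 35 g of the limit either will do). Finish one cartridge before lifting the next, keep it upright and never more than 18 cm above the bench, and push it down past the sprung catch until it is fully home in a free slot, without dropping it, jamming it or pressing it onto the bottom with 30 N or more. Leave the other things on the bench alone.

Things in the scene. Friction and masses are not known exactly. Their poses are not given: they have to be found in the camera images.
- cart_a: grey sealed drive cartridge, silver sides, white top label, 120 x 25 x 88 mm (x, y, z), standing on its long edge; origin at the centre of its underside, z up, mass centred. The lowest 3 mm are 2 mm narrower all round; a groove 5 mm deep runs along both sides 12 to 30 mm up. Weighs 0.2 to 0.7 kg, which cannot be seen; grip its plain 120 mm long sides near the top, across the 25 mm
- cart_b: grey sealed drive cartridge, silver sides, white top label, 120 x 25 x 88 mm (x, y, z), standing on its long edge; origin at the centre of its underside, z up, mass centred. The lowest 3 mm are 2 mm narrower all round; a groove 5 mm deep runs along both sides 12 to 30 mm up. Weighs 0.2 to 0.7 kg, which cannot be seen; grip its plain 120 mm long sides near the top, across the 25 mm
- rack: black rack in which both cartridges stand at the start, fixed, 150 x 170 x 40 mm (x, y, z); origin under its centre, on the mat (3 mm above the bench). Two loose slots along its x at y = -42 and +42 mm, 127 mm long, 31 mm wide, floor 8 mm and rim 40 mm above the origin: a cartridge is clear of the rack once its underside is over the rim
- blue_dock: blue docking block for loaded (heavy) cartridges, fixed, 150 x 170 x 40 mm (x, y, z); origin under its centre, on the mat (3 mm above the bench); z up. Two slots run along its x, centred at y = -42 and +42 mm, each 124 mm long and 28 mm wide inside; floor 8 mm and rim 40 mm above the origin; the top 9 mm flare outwards by 3 mm. Each slot has a sprung catch, see there.
- yellow_dock: yellow docking block for empty (light) cartridges, fixed, 150 x 170 x 40 mm (x, y, z); origin under its centre, on the mat (3 mm above the bench); z up. Two slots run along its x, centred at y = -42 and +42 mm, each 124 mm long and 28 mm wide inside; floor 8 mm and rim 40 mm above the origin; the top 9 mm flare outwards by 3 mm. Each slot has a sprung catch, see there.
- blue_pad0: black sprung pad, 120 x 26 x 3 mm, that forms the floor of the blue slot at y = -42 mm; origin at the middle of its top. It sinks 1 mm for every 8 N on it, 4 mm at most, and must not be pressed with 30 N or more
- blue_pad1: black sprung pad, 120 x 26 x 3 mm, that forms the floor of the blue slot at y = +42 mm; origin at the middle of its top. It sinks 1 mm for every 8 N on it, 4 mm at most, and must not be pressed with 30 N or more
- yellow_pad0: black sprung pad, 120 x 26 x 3 mm, that forms the floor of the yellow slot at y = -42 mm; origin at the middle of its top. It sinks 1 mm for every 8 N on it, 4 mm at most, and must not be pressed with 30 N or more
- yellow_pad1: black sprung pad, 120 x 26 x 3 mm, that forms the floor of the yellow slot at y = +42 mm; origin at the middle of its top. It sinks 1 mm for every 8 N on it, 4 mm at most, and must not be pressed with 30 N or more
- blue_dock_slot0 (a point): middle of the floor of the blue slot at y = -42 mm; x along it, z up. A cartridge is home when its origin is here. A sprung steel catch in the outer wall, its nose 20 mm over the floor, rubs and shoves the cartridge inwards with 5 to 20 N from about 24 to 7 mm before home (the way down takes 3 to 12 N, weight included), then snaps into its groove; the cartridge stops on the sprung floor pad
- blue_dock_slot1 (a point): middle of the floor of the blue slot at y = +42 mm; x along it, z up. A cartridge is home when its origin is here. A sprung steel catch in the outer wall, its nose 20 mm over the floor, rubs and shoves the cartridge inwards with 5 to 20 N from about 24 to 7 mm before home (the way down takes 3 to 12 N, weight included), then snaps into its groove; the cartridge stops on the sprung floor pad
- yellow_dock_slot0 (a point): middle of the floor of the yellow slot at y = -42 mm; x along it, z up. A cartridge is home when its origin is here. A sprung steel catch in the outer wall, its nose 20 mm over the floor, rubs and shoves the cartridge inwards with 5 to 20 N from about 24 to 7 mm before home (the way down takes 3 to 12 N, weight included), then snaps into its groove; the cartridge stops on the sprung floor pad
- yellow_dock_slot1 (a point): middle of the floor of the yellow slot at y = +42 mm; x along it, z up. A cartridge is home when its origin is here. A sprung steel catch in the outer wall, its nose 20 mm over the floor, rubs and shoves the cartridge inwards with 5 to 20 N from about 24 to 7 mm before home (the way down takes 3 to 12 N, weight included), then snaps into its groove; the cartridge stops on the sprung floor pad
- memory_stick: green memory module, 30 x 68 x 4 mm, lying flat; origin under its centre. Leave alone.
- bare_drive: bare silver drive, 70 x 100 x 10 mm, lying flat; origin under its centre. Leave alone.
- fan: square black cooling fan, 60 x 60 x 15 mm, lying flat; origin under its centre. Leave alone.
- screwdriver: screwdriver, yellow handle, 170 mm long, lying; origin under its centre. Leave alone.
- screwdriver2: screwdriver, grey handle, 150 mm long, lying; origin under its centre. Leave alone.
- battery: black laptop battery pack, 200 x 50 x 20 mm, lying flat; origin under its centre. Leave alone.
- screw_dish: round steel dish, 70 mm wide, 25 mm high; origin under its centre. Leave alone.
There are look-alikes about, which are no part of the job. What is shaped like the cart_a but green or red is not meant.

How it is judged:
By the outcome, as a careful person would: the job done as asked, in the order asked, and still so for the second after the job is handed in, with the robot touching nothing.
It also fails if it takes over 72 s, if anything falls off the work surface, if the arm or the gripper's body presses on something with over 40 N, if the wrist force passes 120 N, or if a joint passes its speed limit or range.

ROBOT

A 6-joint arm with a two-finger parallel gripper is mounted at the origin on the work surface. World frame = base frame: x ahead of the robot, y to its left, z up, the work surface at z = 0. Lengths are in mm, angles in rad, forces in N, time in s.
With the tool pointing down it reaches from about 350 to 875 mm from the base axis. Payload 4.2 kg.
Tool frame: the origin (TCP) lies midway between the tips of the shut fingers; the grasp point (between the pads) lies 19 mm behind it; z points along the fingers, y is the line along which they close (so a half turn about z gives the same grasp; the last joint's range is limited). The gripper opens to 85 mm and grips with 20 to 120 N. Pads are 22 mm wide; open, the fingers measure 114 mm over their backs; the gripper's body (76 mm by 85 mm) begins 54 mm behind the grasp point. The pads swing forward as they close: fully open they stand 13 mm farther back than shut.
Start: joints at [1.503, 0.385, 0.008, 0, -1.194, -0.259], TCP at [200.601, 591.911, 204.112] pointing down, gripper open.
Joint ranges: [-3.14, 3.14], [-1.21, 2.06], [-1.07, 1.41], [-3.16, 2.05], [-2.99, -0.16], [-3.1, 3.1]. Speed limits (rad/s): [2.79, 2.79, 3.14, 3.14, 3.14, 3.14].

INTERFACE

Orientations are given as a unit quaternion [x, y, z, w].
In Python, from bench import read_state, get_image, job_done gives the robot as it stands.
- The arm moves only by the shell command python3 -m jog 'ROWS'. ROWS is JSON, a list of rows, each a list of 3 entries, a list of its own where there are three numbers: the shift along the world's x, y, z scaled (see below), then the turn, a rotation vector about the world's x, y, z scaled (see below), then the gripper's target within -1 to 1 (shut at 1, half-way at 0, fully open at -1). In form: [[[x, y, z], [wx, wy, wz], claw], ...]. A call has 1 to 20 rows; each row is the pose to reach, as a shift and turn from the pose commanded when the call began; what a row does not reach only later rows make up. The controller multiplies each number of a shift by 10 cm and each number of a turn by 120 degrees. A row lasts 1/10 s, in which the tool goes at most 50 mm and 8.59 degrees, less where a joint would pass 70% of its speed; a pose out of reach is approached as far as the arm can. A call with a number of a shift or a turn outside -1 to 1 is refused whole. A call with a gripper value outside its range is refused whole. The fingers move at their own pace and stop on an object; the grip force is fixed at half the most. Time passes only in rows, so rows that repeat a pose let the fingers close. It gives the time, the measured TCP pose, the force, the opening and the grip force at its end, in the units of the state.
- read_state(): the state, without advancing time (a new reading comes with each control period).
- get_image(name): name is "scene" or "top" or "wrist"; returns a dict with "frame" (480x640x3 uint8, red, green, blue), "range_z" (480x640 float32, mm along the optical axis (not along the pixel's ray), 0 where there is no reading), "fx", "fy", "cx", "cy" (pixels), "R" (3x3) and "t" (3): a world point X has camera coordinates R X + t. Camera axes: x right, y down, z forward; pixel columns grow to the right and rows downward; lengths in mm; the calibration is good to about 2 mm. The wrist camera is an equidistant fisheye: a pixel r from the principal point sees the ray r / f radians off the axis. A picture is of the moment at which its call begins.
- job_done(): hands the job in; it is judged then, once.
The state is a dict: "clock": time; "joints": joint angles; "joint_vel": joint speeds; "joint_efforts": joint torques, N m; "position": TCP position; "ee_rot": TCP orientation; "contact_force": force on the tool from outside, world axes, zero at the start; "wrist_torque": the same for the moment, N m; "gripper_width": finger opening in mm; "grasp_force": force on a finger pad.
Only numpy, scipy, OpenCV 4.12 (cv2) and the standard library are available. Lean on these libraries where they do the work, as an engineer would, in place of code of your own. Each camera call takes 0.05 s, during which the arm holds its last target. There are 200 camera calls.

## Working session

There is one attempt and no reset: what is moved stays moved. The work goes in short steps, Python scripts to look and compute and a shell command to move; the robot and the scene stay as the last step left them, time stands still between calls to the robot, and variables do not carry over. Pictures are saved under pics/ and viewed, at most 10 in all, crops included, and the job is handed in when it is done.

```bash
mkdir -p pics; ls; cat > h.py <<'E'
import numpy as np, cv2
from bench import read_state, get_image
def world(im,u,v):
    z=im["range_z"][int(v),int(u)]
    c=np.array([(u-im["cx"])/im["fx"]*z,(v-im["cy"])/im["fy"]*z,z])
    return np.array(im["R"]).T@(c-np.array(im["t"]))
def cloud(im):
    z=im["range_z"].astype(float);v,u=np.mgrid[:480,:640]
    c=np.stack([(u-im["cx"])/im["fx"]*z,(v-im["cy"])/im["fy"]*z,z],-1)
    return (c-np.array(im["t"]))@np.array(im["R"])
def save(n,a): cv2.imwrite("pics/"+n,a[...,::-1])
E
python3 - <<'E'
from h import *
s=read_state();print({k:np.round(v,3) for k,v in s.items()})
for n in("top","scene"):
    im=get_image(n);save(n+"1.png",im["frame"]);np.savez(n+".npz",**im)
    print(n,im["fx"],im["t"],np.round(im["R"],2).tolist())
E
```

```text
pics
{'clock': np.float64(0.0), 'joints': array([ 1.503e+00,  3.860e-01,  7.000e-03, -1.000e-03, -1.194e+00,
       -2.590e-01]), 'joint_vel': array([-0.   ,  0.001, -0.   ,  0.   ,  0.   , -0.   ]), 'joint_efforts': array([-0.0000e+00, -3.9229e+01,  1.8839e+01,  4.1860e+00, -5.0000e-03,
        0.0000e+00]), 'position': array([200.408, 591.308, 203.013]), 'ee_rot': array([ 0.987, -0.163, -0.   ,  0.001]), 'contact_force': array([-0.537,  1.124, -0.89 ]), 'wrist_torque': array([-0.041,  0.003, -0.009]), 'grasp_force': np.float64(0.0), 'gripper_width': np.float64(85.639)}
top 467.75651433138813 [  11.60738603  535.46690854 1007.90216706] [[-0.02, -1.0, -0.02], [-0.98, 0.03, -0.18], [0.18, 0.01, -0.98]]
scene 464.7904607102128 [-402.09943976 -192.66861497 1328.03868541] [[0.77, 0.64, 0.0], [0.45, -0.53, -0.72], [-0.46, 0.55, -0.69]]
```

View pics/top1.png

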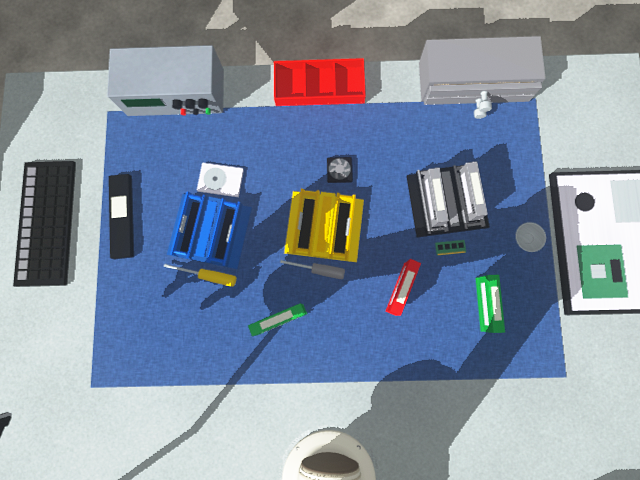

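View pics/scene1.png

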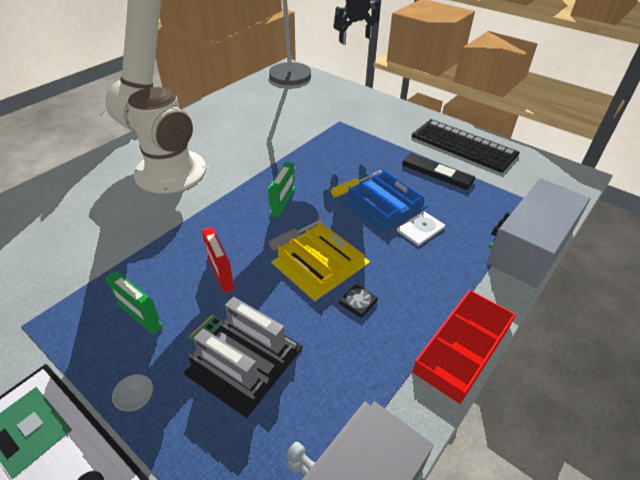

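The top view shows the rack at about (447,200) with two grey carts at (435,195) and (470,190). The blue dock is at (207,228) and the yellow one at (325,225). The look-alikes are green at (277,320) and (490,304), and red at (403,287). The carts I want are the two grey ones with silver sides, standing in the black rack.

```bash
python3 - <<'E'
from h import *
im=dict(np.load("top.npz"));P=cloud(im);f=im["frame"].astype(int);z=P[...,2]
r,g,b=f[...,0],f[...,1],f[...,2]
v,u=np.mgrid[:480,:640]
def box(m,n):
    p=P[m][:,:2].astype(np.float32);print(n,len(p),cv2.minAreaRect(p),"z",np.median(z[m]).round(1), "mean",p.mean(0).round(1))
rim=(z>38)&(z<50)
box(rim&(u>165)&(u<250)&(v>185)&(v<275)&(b>r+40),"blue")
box(rim&(u>278)&(u<370)&(v>185)&(v<270)&(r>b+60),"yellow")
box(rim&(u>400)&(u<495)&(v>155)&(v<240),"rack")
top=(z>92)&(z<106)
box(top&(u>405)&(u<452)&(v>150)&(v<240),"cartL")
box(top&(u>452)&(u<495)&(v>150)&(v<240),"cartR")
A=cv2.resize(im["frame"][150:290,155:385],None,fx=3.4,fy=3.4,interpolation=cv2.INTER_CUBIC);save("c1.png",A)
B=cv2.resize(im["frame"][145:260,395:545],None,fx=4,fy=4,interpolation=cv2.INTER_CUBIC);save("c2.png",B)
E
```

```text
blue 937 ((549.7688598632812, 267.300048828125), (129.48497009277344, 149.3227996826172), 76.91370391845703) z 42.2 mean [549.5 268.1]
yellow 909 ((553.6430053710938, -3.9715347290039062), (127.3436279296875, 151.4122772216797), 81.26712799072266) z 42.5 mean [554.  -4.]
rack 624 ((604.333740234375, -294.2010803222656), (150.5010528564453, 129.83920288085938), 6.604950904846191) z 42.9 mean [ 593.4 -286.2]
cartL 663 ((598.1306762695312, -253.555419921875), (120.28091430664062, 26.156726837158203), 5.65997314453125) z 99.6 mean [ 597.3 -252.9]
cartR 679 ((609.8002319335938, -336.5424499511719), (120.26158905029297, 28.016326904296875), 5.717739582061768) z 99.6 mean [ 608.7 -335.9]
```

View pics/c1.png

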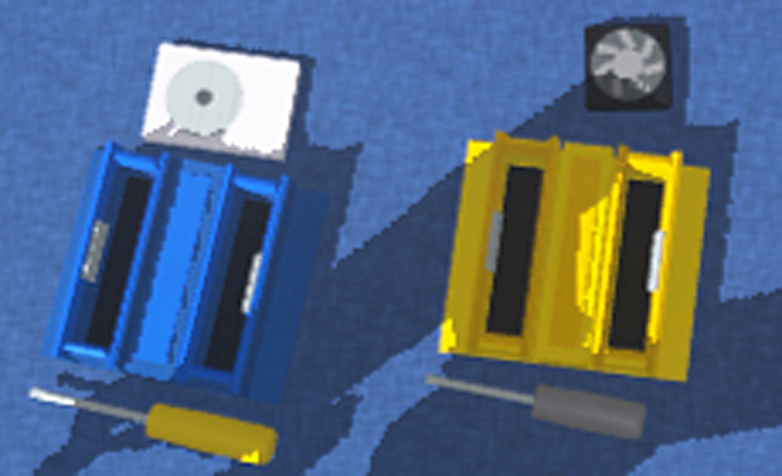

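View pics/c2.png

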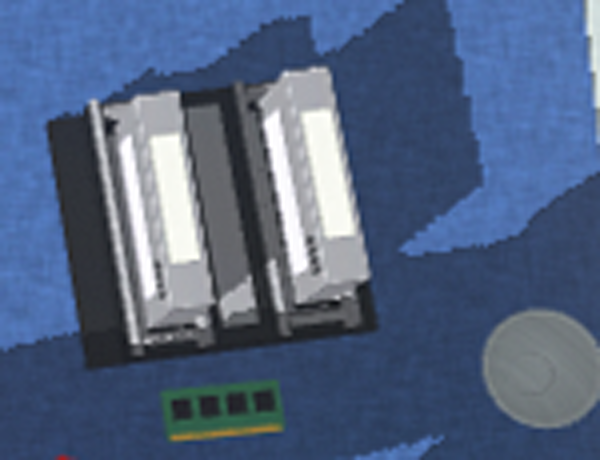

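All four dock slots are empty, and both grey cartridges stand upright in the rack, so the target is confirmed. The measured sizes of 120x26 at z 99.6 and rims at z 42.5 match the spec. I'll take the left cartridge first so the other stays out of the path. Now moving above it with a turn of +24.5°.

```bash
python3 -m jog '[[[0.33,-0.33,0],[0,0,0.07],-1],[[0.66,-0.66,0],[0,0,0.14],-1],[[1,-1,0],[0,0,0.204],-1]]'
python3 -m jog '[[[0.33,-0.33,0],[0,0,0],-1],[[0.66,-0.66,0],[0,0,0],-1],[[1,-1,0],[0,0,0],-1]]'
python3 -m jog '[[[0.33,-0.33,0],[0,0,0],-1],[[0.66,-0.66,0],[0,0,0],-1],[[1,-1,0],[0,0,0],-1]]'
python3 -m jog '[[[0.33,-0.33,0],[0,0,0],-1],[[0.66,-0.66,0],[0,0,0],-1],[[1,-1,0],[0,0,0],-1],[[1,-1,0],[0,0,0],-1],[[1,-1,0],[0,0,0],-1],[[1,-1,0],[0,0,0],-1]]'
```

```text
clock: 0.4
position: [301.0, 490.7, 203.5]
ee_rot: [0.999, 0.054, -0.0, 0.001]
contact_force: [0.9, -0.8, 0.6]
gripper_width: 85.3
grasp_force: 0.0
clock: 0.7
position: [401.4, 390.3, 203.8]
ee_rot: [0.999, 0.05, -0.0, 0.0]
contact_force: [0.7, 0.7, 0.6]
gripper_width: 85.3
grasp_force: 0.0
clock: 1.0
position: [501.4, 290.3, 203.8]
ee_rot: [0.999, 0.05, -0.0, 0.0]
contact_force: [0.7, 0.9, -0.0]
gripper_width: 85.7
grasp_force: 0.0
clock: 1.6
position: [600.0, 192.2, 203.7]
ee_rot: [0.999, 0.05, -0.0, 0.0]
contact_force: [0.3, 0.7, 0.1]
gripper_width: 85.2
grasp_force: 0.0
```

```bash
python3 -c "
from h import *
np.savez('w1.npz',**get_image('wrist'))"
python3 -m jog '[[[0,-0.5,0],[0,0,0],-1],[[0,-1,0],[0,0,0],-1]]' | head -2
python3 -m jog '[[[0,-0.5,0],[0,0,0],-1],[[0,-1,0],[0,0,0],-1],[[0,-1,0],[0,0,0],-1],[[0,-1,0],[0,0,0],-1]]' | head -2
python3 -c "
from h import *
np.savez('w2.npz',**get_image('wrist'))"
python3 -m jog '[[[0,-0.5,0],[0,0,0],-1],[[0,-1,0],[0,0,0],-1]]' | head -2
python3 -m jog '[[[0,-0.5,0],[0,0,0],-1],[[0,-1,0],[0,0,0],-1]]' | head -2
python3 -m jog '[[[0,-0.45,0],[0,0,0],-1],[[0,-0.45,0],[0,0,0],-1],[[0,-0.45,0],[0,0,0],-1],[[0,-0.45,0],[0,0,0],-1]]'
cat >> h.py <<'E'
def wcloud(im):
    z=im["range_z"].astype(float);v,u=np.mgrid[:480,:640]
    dx,dy=u-im["cx"],v-im["cy"];rr=np.hypot(dx,dy)+1e-9;th=rr/im["fx"]
    s=np.tan(np.minimum(th,1.5))/rr
    c=np.stack([dx*s*z,dy*s*z,z],-1)
    return (c-np.array(im["t"]))@np.array(im["R"])
def box(P,m,n):
    p=P[m][:,:2].astype(np.float32)
    if len(p)<20: print(n,len(p));return
    print(n,len(p),[np.round(q,1).tolist() for q in cv2.minAreaRect(p)],"z",np.median(P[m][:,2]).round(1))
E
python3 - <<'E'
from h import *
im=get_image('wrist');np.savez('w3.npz',**im);save('w3.png',im['frame'])
for n in('scene','w1','w2','w3'):
    im=dict(np.load(n+'.npz'));P=cloud(im) if n=='scene' else wcloud(im)
    x,y,z=P[...,0],P[...,1],P[...,2];f=im['frame'].astype(int);r,b=f[...,0],f[...,2]
    ok=im['range_z']>0;rim=ok&(z>38)&(z<48)
    print(n,im['fx'],im['cx'])
    box(P,rim&(np.hypot(x-550,y-267)<110)&(b>r+40),'blue')
    box(P,rim&(np.hypot(x-554,y+4)<110)&(r>b+60),'yellow')
    t=ok&(z>92)&(z<106)
    box(P,t&(np.hypot(x-598,y+253)<75)&(y>-298),'L'); box(P,t&(np.hypot(x-609,y+336)<75)&(y<-298),'R')
E
```

```text
clock: 1.85
position: [599.9, 93.3, 204.2]
clock: 2.25
position: [600.2, -8.1, 204.5]
clock: 2.5
position: [601.2, -105.7, 204.4]
clock: 2.7
position: [601.3, -207.3, 204.4]
clock: 3.1
position: [601.2, -251.0, 204.1]
ee_rot: [0.999, 0.052, -0.0, -0.0]
contact_force: [1.1, 0.0, -0.7]
gripper_width: 85.3
grasp_force: 0.0
scene 464.7904607102128 311.6450238597881
blue 746 [[548.4, 265.6], [132.2, 153.1], 78.0] z 42.8
yellow 862 [[552.2, -5.3], [129.0, 150.4], 82.0] z 42.9
L 867 [[599.1, -254.4], [120.6, 27.5], 5.9] z 99.8
R 1009 [[609.7, -337.8], [121.1, 26.3], 6.3] z 99.7
w1 371.64829954431775 332.57222985429974
blue 4151 [[549.1, 268.4], [128.5, 151.6], 77.3] z 42.1
yellow 3096 [[552.9, -2.6], [128.2, 150.8], 81.2] z 42.0
L 0
R 0
w2 371.64829954431775 332.57222985429974
blue 2717 [[550.5, 268.4], [129.2, 150.5], 77.2] z 42.0
yellow 4310 [[553.1, -2.7], [128.2, 151.0], 81.5] z 42.2
L 2620 [[598.4, -252.2], [120.3, 28.1], 5.2] z 98.6
R 772 [[596.6, -335.0], [93.2, 26.3], 8.1] z 98.2
w3 371.64829954431775 332.57222985429974
blue 0
yellow 2941 [[554.0, -2.5], [129.0, 150.4], 81.3] z 42.0
L 4689 [[599.0, -253.2], [120.1, 25.4], 5.3] z 98.8
R 4479 [[610.3, -335.8], [120.3, 26.1], 6.1] z 98.7
```

View pics/w3.png

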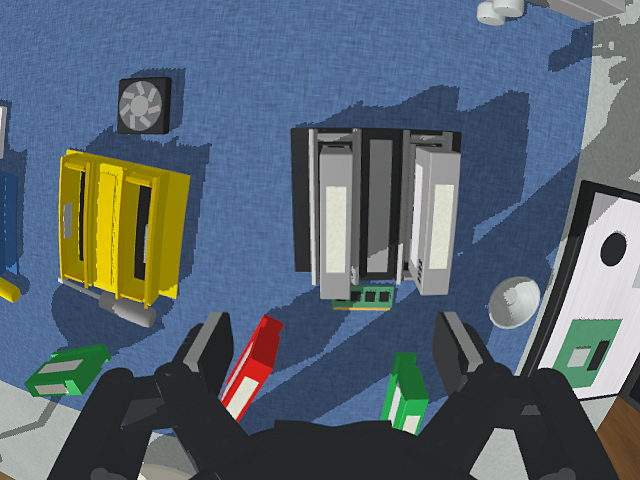

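The wrist view confirms the left grey cart at about (337,220) between the finger lines, with the red and green look-alikes well away. All views agree within 1–2 mm. Now descending and gripping.

```bash
python3 -m jog '[[[-0.02,0,-0.4],[0,0,0],-1],[[-0.02,0,-0.8],[0,0,0],-1],[[-0.02,0,-0.8],[0,0,0],-1]]' | head -4
python3 -m jog '[[[0,0,-0.3],[0,0,0],-1],[[0,0,-0.58],[0,0,0],-1],[[0,0,-0.58],[0,0,0],-1],[[0,0,-0.58],[0,0,0],1],[[0,0,-0.58],[0,0,0],1],[[0,0,-0.58],[0,0,0],1],[[0,0,-0.58],[0,0,0],1],[[0,0,-0.58],[0,0,0],1],[[0,0,-0.58],[0,0,0],1],[[0,0,-0.58],[0,0,0],1],[[0,0,-0.58],[0,0,0],1],[[0,0,-0.58],[0,0,0],1]]'
```

```text
clock: 3.45
position: [594.8, -249.9, 118.3]
ee_rot: [0.999, 0.051, -0.006, -0.002]
contact_force: [-0.3, 0.1, -1.0]
clock: 4.65
position: [599.4, -253.6, 67.8]
ee_rot: [0.999, 0.05, 0.001, 0.001]
contact_force: [-1.4, -0.3, 6.0]
gripper_width: 22.2
grasp_force: 58.8
```

```bash
python3 -m jog '[[[0,0,0.1],[0,0,0],1],[[0,0,0.2],[0,0,0],1],[[0,0,0.3],[0,0,0],1],[[0,0,0.4],[0,0,0],1],[[0,0,0.48],[0,0,0],1],[[0,0,0.48],[0,0,0],1],[[0,0,0.48],[0,0,0],1],[[0,0,0.48],[0,0,0],1],[[0,0,0.48],[0,0,0],1],[[0,0,0.48],[0,0,0],1],[[0,0,0.48],[0,0,0],1],[[0,0,0.48],[0,0,0],1]]'
for i in 1 2 3 4 5 6; do python3 -m jog '[[[0,0,0],[0,0,0],1]]' | grep -E "pos|contact"; done
python3 - <<'E'
from h import *
im=get_image('wrist');P=wcloud(im);x,y,z=P[...,0],P[...,1],P[...,2];t=(im['range_z']>0)&(z>135)&(z<155)&(np.hypot(x-598,y+253)<80)
box(P,t,'L');s=read_state();print(s['wrist_torque'],s['contact_force'],s['position'])
E
```

```text
clock: 5.85
position: [598.5, -253.1, 114.0]
ee_rot: [0.999, 0.05, -0.0, -0.0]
contact_force: [-0.4, 1.0, -6.1]
gripper_width: 22.4
grasp_force: 59.5
position: [598.6, -253.1, 114.1]
contact_force: [0.6, 0.4, -6.6]
position: [598.6, -253.1, 114.1]
contact_force: [0.4, -0.8, -7.1]
position: [598.6, -253.1, 114.1]
contact_force: [0.6, 0.1, -7.1]
position: [598.6, -253.1, 114.1]
contact_force: [0.0, -0.1, -6.8]
position: [598.6, -253.1, 114.1]
contact_force: [0.3, 0.0, -7.3]
position: [598.6, -253.1, 114.1]
contact_force: [0.2, -0.2, -7.0]
L 14191 [[598.6, -253.5], [121.8, 48.5], 16.5] z 145.0
[-0.02506519  0.01285512  0.00264615] [ 0.16952496 -0.04449722 -6.06022048] [ 598.6214956  -253.05850574  114.12540066]
```

It weighs about 6.9 N (0.70 kg), so it is heavy and goes to the blue dock, far slot at (558.8, 308.6).

```bash
python3 -m jog '[[[-0.1,0.2,0],[0,0,-0.04],1],[[-0.2,0.5,0],[0,0,-0.08],1],[[-0.3,0.8,0],[0,0,-0.12],1],[[-0.4,1,0],[0,0,-0.153],1]]'|grep pos
python3 -m jog '[[[0,0.33,0],[0,0,0],1],[[0,0.66,0],[0,0,0],1],[[0,1,0],[0,0,0],1]]'|grep pos
python3 -m jog '[[[0,0.33,0],[0,0,0],1],[[0,0.66,0],[0,0,0],1],[[0,1,0],[0,0,0],1]]'|grep pos
python3 -m jog '[[[0,0.33,0],[0,0,0],1],[[0,0.66,0],[0,0,0],1],[[0,1,0],[0,0,0],1]]'|grep pos
python3 -m jog '[[[0,0.33,0],[0,0,0],1],[[0,0.66,0],[0,0,0],1],[[0,1,0],[0,0,0],1]]'|grep pos
python3 -m jog '[[[0,0.33,0],[0,0,0],1],[[0,0.5,0],[0,0,0],1],[[0,0.617,0],[0,0,0],1],[[0,0.617,0],[0,0,0],1],[[0,0.617,0],[0,0,0],1],[[0,0.617,0],[0,0,0],1]]'
python3 - <<'E'
from h import *
for n in('wrist','top'):
    im=get_image(n);P=wcloud(im) if n=='wrist' else cloud(im);x,y,z=P[...,0],P[...,1],P[...,2];ok=im['range_z']>0
    f=im['frame'].astype(int);b_r=f[...,2]-f[...,0]
    if n=='wrist': save('w4.png',im['frame'])
    box(P,ok&(z>38)&(z<48)&(np.hypot(x-550,y-267)<110)&(b_r>40),'blue')
    box(P,ok&(z>143)&(z<149)&(np.hypot(x-559,y-309)<75)&(f.min(2)>120),'cart')
E
```

```text
position: [558.2, -151.5, 114.3]
position: [558.7, -52.0, 114.7]
position: [558.7, 48.2, 114.6]
position: [558.6, 148.3, 114.5]
position: [558.5, 248.3, 114.4]
clock: 8.7
position: [558.5, 307.2, 114.1]
ee_rot: [0.994, -0.11, -0.0, 0.0]
contact_force: [0.0, -1.5, -7.0]
gripper_width: 22.4
grasp_force: 59.8
blue 5278 [[550.0, 268.4], [128.3, 150.0], 76.7] z 42.1
cart 9644 [[557.4, 309.2], [35.1, 119.8], 72.6] z 145.0
blue 727 [[549.5, 266.8], [129.5, 149.4], 77.2] z 42.4
cart 331 [[557.8, 308.2], [24.2, 118.5], 78.3] z 145.7
```

View pics/w4.png

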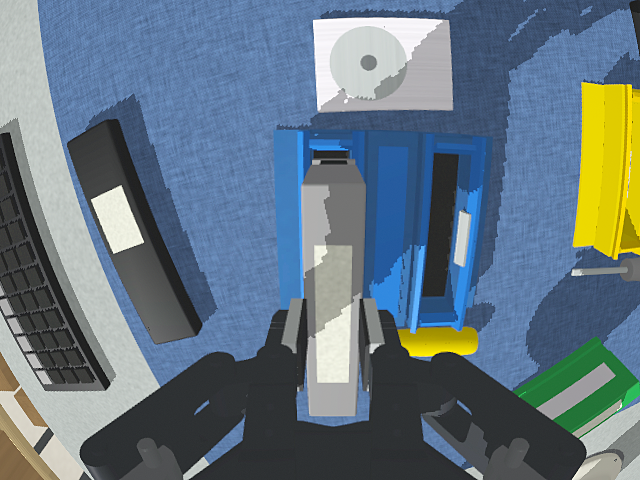

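The picture shows the cart at (333,290) sitting over the left blue slot, which is open at (335,155), with its axes parallel to the slot. Now lowering into the flare.

```bash
python3 -m jog '[[[0,0.005,-0.08],[0,0,0],1],[[0,0.005,-0.16],[0,0,0],1],[[0,0.005,-0.22],[0,0,0],1],[[0,0.005,-0.22],[0,0,0],1],[[0,0.005,-0.22],[0,0,0],1]]'
python3 -m jog '[[[0,0,-0.03],[0,0,0],1],[[0,0,-0.06],[0,0,0],1],[[0,0,-0.06],[0,0,0],1]]'
```

```text
clock: 9.3
position: [558.6, 309.0, 91.7]
ee_rot: [0.994, -0.11, -0.0, 0.0]
contact_force: [0.6, -0.5, -6.5]
gripper_width: 22.5
grasp_force: 59.9
clock: 9.6
position: [559.1, 308.3, 87.5]
ee_rot: [0.994, -0.11, 0.001, 0.001]
contact_force: [-1.7, -5.1, 1.3]
gripper_width: 22.1
grasp_force: 60.9
```

```bash
python3 -m jog '[[[0,0,-0.03],[0,0,0],1],[[0,0,-0.06],[0,0,0],1],[[0,0,-0.06],[0,0,0],1]]'|grep -E "pos|cont|rot"
python3 -m jog '[[[0,0,-0.03],[0,0,0],1],[[0,0,-0.06],[0,0,0],1],[[0,0,-0.06],[0,0,0],1]]'|grep -E "pos|cont|rot"
```

```text
position: [559.5, 308.6, 82.1]
ee_rot: [0.994, -0.11, 0.001, -0.0]
contact_force: [-0.1, -4.8, 5.7]
position: [558.2, 309.0, 73.5]
ee_rot: [0.994, -0.11, -0.0, -0.0]
contact_force: [-0.6, -1.2, -6.2]
```

```bash
python3 -m jog '[[[0,0,-0.02],[0,0,0],1],[[0,0,-0.04],[0,0,0],1],[[0,0,-0.04],[0,0,0],1],[[0,0,-0.04],[0,0,0],1]]'|grep -E "pos|cont|rot"
python3 -m jog '[[[0,0,-0.01],[0,0,0],1],[[0,0,-0.02],[0,0,0],1],[[0,0,-0.02],[0,0,0],1]]'|grep -E "pos|cont|rot"
```

```text
position: [558.5, 309.4, 69.6]
ee_rot: [0.994, -0.11, -0.0, 0.0]
contact_force: [0.6, 0.2, -6.7]
position: [558.6, 309.2, 68.0]
ee_rot: [0.994, -0.11, -0.0, -0.0]
contact_force: [-0.3, 0.9, -5.7]
```

```bash
python3 -m jog '[[[0,0,-0.01],[0,0,0],1],[[0,0,-0.01],[0,0,0],1],[[0,0,-0.01],[0,0,0],1]]'|grep -E "pos|cont|rot"
python3 -m jog '[[[0,0,-0.005],[0,0,0],1],[[0,0,-0.005],[0,0,0],1],[[0,0,-0.005],[0,0,0],1]]'|grep -E "pos|cont|rot"
```

```text
position: [558.7, 309.2, 67.6]
ee_rot: [0.994, -0.11, 0.0, -0.0]
contact_force: [-1.4, -0.3, -3.5]
position: [558.8, 309.2, 67.2]
ee_rot: [0.994, -0.11, 0.0, -0.0]
contact_force: [-1.4, -0.4, -1.5]
```

```bash
python3 -m jog '[[[0,0,0],[0,0,0],-1],[[0,0,0],[0,0,0],-1],[[0,0,0],[0,0,0],-1],[[0,0,0],[0,0,0],-1],[[0,0,0],[0,0,0],-1],[[0,0,0],[0,0,0],-1],[[0,0,0.3],[0,0,0],-1],[[0,0,0.7],[0,0,0],-1],[[0,0,1],[0,0,0],-1],[[0,0,1],[0,0,0],-1],[[0,0,1],[0,0,0],-1]]'
python3 - <<'E'
from h import *
for n in('wrist','top'):
    im=get_image(n);P=wcloud(im) if n=='wrist' else cloud(im);x,y,z=P[...,0],P[...,1],P[...,2];ok=im['range_z']>0
    f=im['frame'].astype(int)
    box(P,ok&(z>90)&(z<110)&(np.hypot(x-559,y-309)<75)&(f.min(2)>60),n)
E
```

```text
clock: 12.6
position: [558.7, 309.3, 167.4]
ee_rot: [0.994, -0.11, 0.0, -0.001]
contact_force: [-0.3, -0.1, -0.8]
gripper_width: 85.7
grasp_force: 0.0
wrist 6005 [[557.9, 310.1], [25.9, 120.0], 77.2] z 97.9
top 459 [[558.0, 308.2], [26.7, 119.9], 77.4] z 98.6
```

The first cartridge is home: its top is about 0.9 mm below nominal, which matches the pad sag under 7 N. Now the second one.

```bash
python3 -m jog '[[[0.15,-0.33,0],[0,0,0.05],-1],[[0.35,-0.66,0],[0,0,0.1],-1],[[0.51,-1,0],[0,0,0.155],-1]]'|grep pos
python3 -m jog '[[[0,-0.5,0],[0,0,0],-1],[[0,-1,0],[0,0,0],-1]]'|grep pos
python3 -m jog '[[[0,-0.5,0],[0,0,0],-1],[[0,-1,0],[0,0,0],-1]]'|grep pos
python3 -m jog '[[[0,-0.5,0],[0,0,0],-1],[[0,-1,0],[0,0,0],-1]]'|grep pos
python3 -m jog '[[[0,-0.5,0],[0,0,0],-1],[[0,-1,0],[0,0,0],-1]]'|grep pos
python3 -m jog '[[[0,-0.5,0],[0,0,0],-1],[[0,-1,0],[0,0,0],-1]]'|grep pos
python3 -m jog '[[[0,-0.45,0],[0,0,0],-1],[[0,-0.45,0],[0,0,0],-1],[[0,-0.45,0],[0,0,0],-1],[[0,-0.45,0],[0,0,0],-1],[[0,-0.45,0],[0,0,0],-1],[[0,-0.45,0],[0,0,0],-1]]'
python3 - <<'E'
from h import *
im=get_image('wrist');P=wcloud(im);x,y,z=P[...,0],P[...,1],P[...,2]
box(P,(im['range_z']>0)&(z>90)&(z<110)&(np.hypot(x-610,y+336)<75)&(im['frame'].min(2)>60),'R')
E
```

```text
position: [609.5, 208.0, 164.8]
position: [609.0, 107.4, 164.4]
position: [608.6, 7.1, 165.0]
position: [608.5, -92.9, 165.1]
position: [608.5, -192.8, 165.0]
position: [608.6, -292.7, 164.8]
clock: 14.6
position: [610.0, -334.5, 166.8]
ee_rot: [0.999, 0.053, 0.0, 0.0]
contact_force: [-0.2, 0.5, -0.1]
gripper_width: 85.4
grasp_force: 0.0
R 5956 [[610.3, -336.1], [119.3, 25.0], 6.1] z 98.8
```

```bash
python3 -m jog '[[[0,0,-0.4],[0,0,0],-1],[[0,0,-0.7],[0,0,0],-1],[[0,0,-1],[0,0,0],-1],[[0,0,-1],[0,0,0],-1],[[0,0,-1],[0,0,0],1],[[0,0,-1],[0,0,0],1],[[0,0,-1],[0,0,0],1],[[0,0,-1],[0,0,0],1],[[0,0,-1],[0,0,0],1],[[0,0,-1],[0,0,0],1],[[0,0,-1],[0,0,0],1],[[0,0,-1],[0,0,0],1],[[0,0,-1],[0,0,0],1],[[0,0,-1],[0,0,0],1]]'
python3 -m jog '[[[0,0,0.1],[0,0,0],1],[[0,0,0.2],[0,0,0],1],[[0,0,0.3],[0,0,0],1],[[0,0,0.4],[0,0,0],1],[[0,0,0.48],[0,0,0],1],[[0,0,0.48],[0,0,0],1],[[0,0,0.48],[0,0,0],1],[[0,0,0.48],[0,0,0],1],[[0,0,0.48],[0,0,0],1],[[0,0,0.48],[0,0,0],1],[[0,0,0.48],[0,0,0],1],[[0,0,0.48],[0,0,0],1]]'
for i in 1 2 3 4 5 6 7 8; do python3 -m jog '[[[0,0,0],[0,0,0],1]]' | grep -E "contact"; done
python3 - <<'E'
from h import *
im=get_image('wrist');P=wcloud(im);x,y,z=P[...,0],P[...,1],P[...,2]
box(P,(im['range_z']>0)&(z>138)&(z<152)&(np.hypot(x-610,y+336)<75)&(im['frame'].min(2)>100),'R')
E
```

```text
clock: 16.05
position: [610.5, -336.6, 68.5]
ee_rot: [0.999, 0.052, 0.001, 0.001]
contact_force: [-1.7, -0.2, 5.5]
gripper_width: 22.3
grasp_force: 58.8
clock: 17.25
position: [609.6, -335.9, 114.5]
ee_rot: [0.999, 0.052, -0.0, -0.0]
contact_force: [0.3, -0.6, -2.6]
gripper_width: 22.1
grasp_force: 58.9
contact_force: [-0.4, 0.0, -2.0]
contact_force: [0.1, 0.3, -2.1]
contact_force: [0.1, 0.6, -2.4]
contact_force: [-0.1, 0.1, -1.5]
contact_force: [-0.5, -0.1, -2.4]
contact_force: [-0.3, -0.2, -1.9]
contact_force: [-0.8, 0.2, -1.9]
contact_force: [0.4, 0.0, -1.9]
R 10339 [[617.3, -334.5], [105.1, 34.9], 11.0] z 144.9
```

It weighs about 2.1 N (0.21 kg), so it is an empty shell and goes to the yellow dock, near slot at (547, -44.5).

```bash
python3 -m jog '[[[-0.15,0.25,0],[0,0,-0.03],1],[[-0.3,0.5,0],[0,0,-0.06],1],[[-0.45,0.75,0],[0,0,-0.09],1],[[-0.63,1,0],[0,0,-0.122],1]]'|grep pos
python3 -m jog '[[[0,0.33,0],[0,0,0],1],[[0,0.66,0],[0,0,0],1],[[0,1,0],[0,0,0],1]]'|grep pos
python3 -m jog '[[[0,0.3,0],[0,0,0],1],[[0,0.6,0],[0,0,0],1],[[0,0.914,0],[0,0,0],1],[[0,0.914,0],[0,0,0],1],[[0,0.914,0],[0,0,0],1],[[0,0.914,0],[0,0,0],1],[[0,0.914,0],[0,0,0],1]]'
python3 - <<'E'
from h import *
for n in('wrist','top'):
    im=get_image(n);P=wcloud(im) if n=='wrist' else cloud(im);x,y,z=P[...,0],P[...,1],P[...,2];ok=im['range_z']>0
    f=im['frame'].astype(int)
    if n=='wrist': save('w5.png',im['frame'])
    box(P,ok&(z>38)&(z<48)&(np.hypot(x-554,y+4)<110)&(f[...,0]-f[...,2]>60),'yellow')
    box(P,ok&(z>143)&(z<149)&(np.hypot(x-547,y+44)<75)&(f.min(2)>120),'cart')
E
```

```text
position: [546.3, -235.1, 114.7]
position: [546.6, -134.9, 115.1]
clock: 19.5
position: [546.6, -45.4, 114.6]
ee_rot: [0.997, -0.076, 0.0, 0.0]
contact_force: [-0.2, 0.2, -2.4]
gripper_width: 22.2
grasp_force: 59.2
yellow 4954 [[553.1, -2.6], [128.0, 150.0], 81.4] z 42.2
cart 10116 [[545.9, -44.6], [34.9, 119.5], 80.9] z 145.0
yellow 515 [[528.8, -0.1], [127.4, 100.1], 81.2] z 42.3
cart 254 [[511.6, -42.0], [28.6, 49.4], 79.1] z 145.8
```

View pics/w5.png

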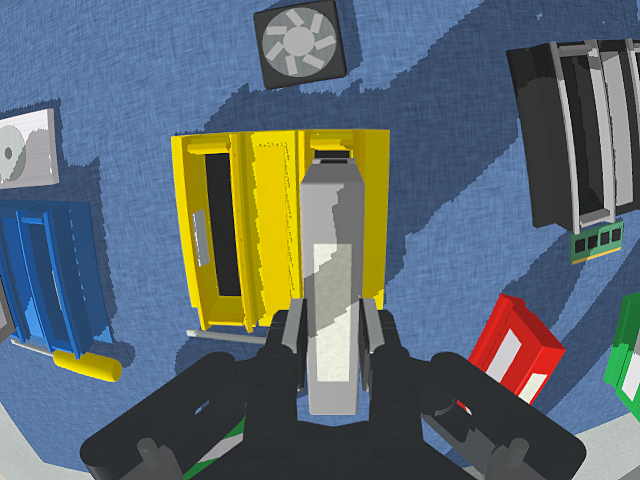

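The cart at (333,290) sits parallel over the right yellow slot, open at (333,152). Lowering.

```bash
python3 -m jog '[[[0,0,-0.08],[0,0,0],1],[[0,0,-0.16],[0,0,0],1],[[0,0,-0.22],[0,0,0],1],[[0,0,-0.22],[0,0,0],1],[[0,0,-0.22],[0,0,0],1]]'|grep -E "pos|cont|rot"
python3 -m jog '[[[0,0,-0.03],[0,0,0],1],[[0,0,-0.06],[0,0,0],1],[[0,0,-0.06],[0,0,0],1]]'|grep -E "pos|cont|rot"
python3 -m jog '[[[0,0,-0.03],[0,0,0],1],[[0,0,-0.03],[0,0,0],1]]'|grep -E "pos|cont|rot"
```

```text
position: [546.5, -44.4, 92.2]
ee_rot: [0.997, -0.075, -0.0, 0.0]
contact_force: [0.5, 1.2, -2.5]
position: [548.4, -43.7, 88.0]
ee_rot: [0.997, -0.075, 0.002, -0.001]
contact_force: [0.6, 3.3, 4.0]
position: [549.0, -44.0, 85.9]
ee_rot: [0.997, -0.075, 0.003, -0.0]
contact_force: [-0.6, 2.9, 7.2]
```

```bash
python3 -m jog '[[[0,0,-0.03],[0,0,0],1],[[0,0,-0.03],[0,0,0],1]]'|grep -E "pos|cont|rot"
python3 -m jog '[[[0,0,-0.03],[0,0,0],1],[[0,0,-0.03],[0,0,0],1]]'|grep -E "pos|cont|rot"
```

```text
position: [549.3, -44.1, 83.1]
ee_rot: [0.997, -0.075, 0.003, -0.0]
contact_force: [0.5, 2.8, 7.5]
position: [549.6, -44.0, 80.3]
ee_rot: [0.997, -0.075, 0.004, -0.0]
contact_force: [0.5, 2.8, 8.4]
```

```bash
python3 -m jog '[[[0,0,-0.03],[0,0,0],1],[[0,0,-0.03],[0,0,0],1]]'|grep -E "pos|cont|rot"
python3 -m jog '[[[0,0,-0.03],[0,0,0],1],[[0,0,-0.03],[0,0,0],1],[[0,0,-0.03],[0,0,0],1]]'|grep -E "pos|cont|rot"
```

```text
position: [549.7, -43.9, 77.3]
ee_rot: [0.997, -0.075, 0.004, -0.001]
contact_force: [0.4, 3.8, 8.4]
position: [545.5, -44.9, 70.8]
ee_rot: [0.997, -0.076, -0.001, 0.0]
contact_force: [0.2, 0.7, -2.7]
```

```bash
python3 -m jog '[[[0,0,-0.015],[0,0,0],1],[[0,0,-0.03],[0,0,0],1],[[0,0,-0.03],[0,0,0],1],[[0,0,-0.03],[0,0,0],1]]'|grep -E "pos|cont|rot"
python3 -m jog '[[[0,0,-0.01],[0,0,0],1],[[0,0,-0.01],[0,0,0],1],[[0,0,-0.01],[0,0,0],1]]'|grep -E "pos|cont|rot"
```

```text
position: [546.5, -44.6, 68.5]
ee_rot: [0.997, -0.075, -0.0, 0.0]
contact_force: [-0.2, -0.5, -1.4]
position: [546.7, -44.6, 68.0]
ee_rot: [0.997, -0.075, 0.0, 0.0]
contact_force: [-1.0, -1.0, 2.8]
```

It rests on the pad, with about 5 N on it. Releasing and retreating.

```bash
python3 -m jog '[[[0,0,0],[0,0,0],-1],[[0,0,0],[0,0,0],-1],[[0,0,0],[0,0,0],-1],[[0,0,0],[0,0,0],-1],[[0,0,0],[0,0,0],-1],[[0,0,0],[0,0,0],-1],[[0,0,0.3],[0,0,0],-1],[[0,0,0.7],[0,0,0],-1],[[0,0,1],[0,0,0],-1],[[0,0,1],[0,0,0],-1],[[0,0,1],[0,0,0],-1]]'
python3 - <<'E'
from h import *
im=get_image('wrist');P=wcloud(im);x,y,z=P[...,0],P[...,1],P[...,2];ok=im['range_z']>0;f=im['frame']
save('w6.png',f)
for n,a,b in(('B',559,309),('Y',547,-44)): box(P,ok&(z>90)&(z<110)&(np.hypot(x-a,y-b)<75)&(f.min(2)>60),n)
E
```

```text
clock: 23.3
position: [546.6, -44.3, 168.1]
ee_rot: [0.997, -0.076, 0.001, -0.0]
contact_force: [0.1, -0.3, -1.0]
gripper_width: 85.7
grasp_force: 0.0
B 595 [[532.4, 303.6], [23.6, 78.8], 59.4] z 97.0
Y 5889 [[546.0, -44.7], [25.6, 120.1], 81.6] z 98.5
```

View pics/w6.png

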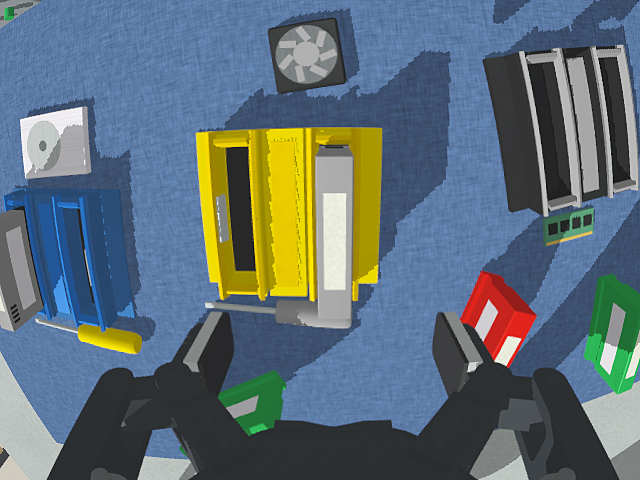

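The cart sits flat and home in the yellow slot at (336,235) and its top measures z 98.5. The other cart is in the blue dock at (15,265), the rack is empty and the other items haven't moved.

```bash
python3 -c "
from bench import job_done
print(job_done())"
```

```text
the job is handed in; nothing more can be done
None
```

Both cartridges are fully home and the job is handed in: the heavy one (about 0.70 kg) is in the blue dock and the empty shell (about 0.21 kg) is in the yellow dock, finished at about 23 s on the robot's clock.

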